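# Close the sockets of a board test jig and hold its contact slide on the mark

### The job

Get the board test jig ready for a reading: press both blue chip-socket covers down until their catches click and hold them shut, then pull the spring-return contact slide out by its orange tab until the red pointer stands over the yellow band. Finish while still holding the slide steady there with the gripper, since it springs back if let go, and leave the other things on the bench where they are.

Things in the scene. Friction and masses are not known exactly. Their poses are not given: they have to be found in the camera images.
- jig: the test jig, an aluminium plate 220 (x) by 310 (y) by 20 mm high, fixed to the bench; origin at the centre of its underside, z up. Its x side away from the robot carries the slide's rail (along y at jig x = 65); two black sockets stand at jig y = +75 (left) and -55 (right), x = -52 to 2. All offsets here are in mm in the jig's axes; the jig lies turned by up to about 0.35 rad
- cover_left (a joint): hinge angle of the left socket cover (jig y = +75): 0 lying shut on its socket, growing as it opens; it starts open at 0.5 to 0.85. Below about 0.3 a weak spring lifts it open again unless the catch holds it. At about 0.15 rad it meets the catch: pressed at the white dot, passing it takes about 12 N; then it snaps to 0 and stays, and 25 N does no harm
- cover_right (a joint): hinge angle of the right socket cover (jig y = -55): 0 lying shut on its socket, growing as it opens; it starts open at 0.5 to 0.85. Below about 0.3 a weak spring lifts it open again unless the catch holds it. At about 0.15 rad it meets the catch: pressed at the white dot, passing it takes about 12 N; then it snaps to 0 and stays, and 25 N does no harm
- cover_left_press (a point): the white dot on top of the left cover, on its middle, 30 mm from the hinge; moves with the cover (when shut it lies 46 mm above the bench at jig x = -30, y = +75). The cover is a blue plate 58 (x) by 54 (y) by 8 mm, its free edge towards the robot (-x); pressing straight down where the dot lies when shut closes it
- cover_right_press (a point): the white dot on the right cover, like the left one (shut: 46 mm above the bench at jig x = -30, y = -55)
- cover_left_hinge (a point): point on the left cover's hinge line (along jig y), jig x = 0, y = +75, 38 mm above the bench. Each cover has a steel catch post 20 mm wide, its top 42 mm above the bench, standing before the free edge at jig x = -73 to -83
- cover_right_hinge (a point): the same for the right cover, jig x = 0, y = -55
- slide: the contact slide, a steel bar with an upright orange pull tab; its axes are parallel to the jig's; origin at the tab's middle, at deck height (20 mm above the bench). It slides along jig -y (out) from rest at jig x = 65, y = -70, up to a stop at 85 mm; a spring pulls it back with about 3 N at rest, rising 0.8 N per 10 mm. Weight 0.15 kg
- tab_grip (a point): where to grip the pull tab: its middle, 62 mm above the bench. The tab is 26 (x) by 12 (y) mm, from 32 to 82 mm above the bench; the bar's top below it is 32 mm above the bench. Grip it from above with the fingers closing along jig y
- pointer (a point): outer end part of the red pointer, a needle 4 mm wide reaching from the bar towards +x over the scale, 70 mm behind the tab (jig y = 0 at rest), 30 mm above the bench; the point lies on its centre line
- band: the yellow band, a plate 24 (x) by 14 (y) by 3 mm high fixed on the jig's deck under the pointer's path, parallel to the jig; origin at the centre of its underside. It lies at jig x = 96, y = -25 to -65, so the slide must come out by 25 to 65 mm. The pointer is on the mark while its y in the band's frame is within 7 mm of 0
- phone: bystander: white phone 70 by 145 by 8 mm lying on its back left of the jig; origin under its middle
- screwdriver: bystander: screwdriver lying beyond the jig, roughly along jig y; origin under its middle
- fan: bystander: small square cooling fan 70 by 70 by 16 mm lying right of the jig; origin under its middle
- brush: bystander: flat brush lying before the jig (robot side), roughly along jig y; origin under its middle
- bottle: bystander: standing yellow bottle, 52 mm across, 150 mm high, red cap; origin under its middle
- penjar: bystander: glass jar 72 mm across, 95 mm high, with pens standing up to 160 mm; origin under its middle
- logic_board: bystander: dark circuit board 85 by 150 mm, 9 mm high, lying on the right; origin under its middle

How it is judged (in metres and radians):
On the way, in this order (a step that is already met when the one before it is completed fails the run):
1. both socket covers are pressed shut (value of joint each of cover_left, cover_right below 0.07 rad), for 0.3 s.
2. the slide is pulled out by the gripper so that its pointer stands over the yellow band (y of pointer in the frame of band between -0.008 and 0.008 m and contact force between the fingers and slide above 2 N and linear speed of slide below 0.02 m/s), for 0.5 s.
At the end, for the whole second after the job is handed in: Both covers are shut (hinge angles under 0.07 rad), the pointer's centre line is within 8 mm of the middle of the yellow band, the slide is still (under 0.02 m/s) and the gripper's fingers bear on it with more than 2 N (all of step 1 and all of step 2); the arm keeps its last pose, push and grip.
It fails at once if a bystander is shoved more than 30 mm (distance of any of phone, screwdriver, fan, brush, bottle, penjar, logic_board from where it was at the start of the episode above 0.03 m).
It also fails if it takes over 48 s, if anything falls off the work surface, if the arm or the gripper's body presses on something with over 40 N, if the wrist force passes 120 N, or if a joint passes its speed limit or range.

### The arm

A 6-joint arm with a two-finger parallel gripper is mounted at the origin on the work surface. World frame = base frame: x ahead of the robot, y to its left, z up, the work surface at z = 0. Lengths are in mm, angles in rad, forces in N, time in s.
With the tool pointing down it reaches from about 275 to 1000 mm from the base axis. Payload 8.4 kg.
Tool frame: the origin (TCP) lies midway between the tips of the shut fingers; the grasp point (between the pads) lies 19 mm behind it; z points along the fingers, y is the line along which they close (so a half turn about z gives the same grasp; the last joint's range is limited). The gripper opens to 85 mm and grips with 20 to 120 N. Pads are 22 mm wide; open, the fingers measure 114 mm over their backs; the gripper's body (76 mm by 85 mm) begins 54 mm behind the grasp point. The pads swing forward as they close: fully open they stand 13 mm farther back than shut.
Start: joints at [-1.198, 0.353, 1.633, -0, 1.155, -0.002], TCP at [228.803, -581.616, 231.281] pointing down, gripper open.
Joint ranges: [-2.63, 2.63], [-0.92, 2.1], [0.06, 2.66], [-1.3, 4.44], [0, 2.69], [-3.02, 3.02]. Speed limits (rad/s): [2.22, 2.22, 2.79, 3.14, 3.14, 3.14].

### API

Orientations are given as a rotation vector (axis times angle).
In Python, from bench import robot gives the robot as it stands. The module is installed in compiled form; this text tells all that it offers.
- The arm moves only by the tool send_rows, never from a script. Its argument "plan" is a list of rows, each an object with "offset": the shift along the tool's x, y, z in m, a list of three; "turn": the turn, a rotation vector about the tool's x, y, z in degrees, a list of three. In form: [{"offset": [tx, ty, tz], "turn": [ax, ay, az]}, ...]. A call has 1 to 8 rows; each row shifts and turns the commanded pose from where the row before left it, along the tool's axes as they then stand; what a row does not reach is not made up. A row lasts 1/12 s, in which the tool goes at most 41.7 mm and 7.16 degrees, less where a joint would pass 70% of its speed; a pose out of reach is approached as far as the arm can. A call with a gripper value outside its range is refused whole. "claw" is the closure, from 0 (fully open) to 1 (shut), set as the call begins (left out, the last holds). The fingers move at their own pace and stop on an object; "force" is the grip in N (left out, the last holds). Time passes only in rows, so rows that do not move let the fingers close. It gives the time, the measured TCP pose, the force, the opening and the grip force at its end, in the units of the state.
- robot.get_obs(): the state, without advancing time (a new reading comes with each control period).
- robot.read_camera(name): name is "scene" or "top" or "wrist"; returns a dict with "pixels" (384x512x3 uint8, red, green, blue), "z_map" (384x512 float32, mm along the optical axis (not along the pixel's ray), 0 where there is no reading), "fx", "fy", "cx", "cy" (pixels), "pose" (4x4, takes a point from camera to world coordinates); the wrist camera has in their place "hand_eye" (4x4, takes a point from camera to tool coordinates, whose origin is the TCP and whose axes are the flange's). Camera axes: x right, y up, looking along -z (the intrinsics and any distortion apply to the point x, -y, -z); pixel columns grow to the right and rows downward; lengths in mm; the calibration is good to about 2 mm. A picture is of the moment at which its call begins: read the wrist's pose just before it.
- robot.hand_in(): hands the job in; it is judged then, once.
The state is a dict: "time_s": time; "q": joint angles; "qd": joint speeds; "tau": joint torques, N m; "position": TCP position; "orientation": TCP orientation; "wrist_force": force on the tool from outside, world axes, zero at the start; "torque": the same for the moment, N m; "grip_width": opening from 0.0 (shut) to 1.0 (fully open); "grasp_force": force on a finger pad.
Only numpy, scipy, OpenCV 4.12 (cv2) and the standard library are available. Lean on these libraries where they do the work, as an engineer would, in place of code of your own. Each camera call takes 0.05 s, during which the arm holds its last target. There are 200 camera calls.

## Working session

There is one attempt and no reset: what is moved stays moved. The work goes in short steps, Python scripts to look and compute and a tool call to move; the robot and the scene stay as the last step left them, time stands still between calls to the robot, and variables do not carry over. Pictures are saved under pics/ and viewed, at most 10 in all, crops included, and the job is handed in when it is done.

Besides the shell and the picture viewer there is one more tool, called after "Emit:" as a command line: name --argument value ..., lists and objects as JSON in quotes. send_rows: Moves the arm, as the interface text tells. Its arguments: {"type":"object","properties":{"plan":{"type":"array","items":{"type":"object","properties":{"offset":{"type":"array","items":{"type":"number"}},"turn":{"type":"array","items":{"type":"number"}}}}},"claw":{"type":"number"},"force":{"type":"number"}},"required":["plan"]}

```bash
mkdir -p pics
cat > h.py <<'E'
import numpy as np, cv2
from bench import robot
from scipy.spatial.transform import Rotation as R
def save(n,f):
    c=robot.read_camera(n); cv2.imwrite(f'pics/{f}.png',c['pixels'][:,:,::-1]); np.savez(f'{f}.npz',**c); return c
def pt(c,u,v,k=1):
    z=c['z_map'][v-k:v+k+1,u-k:u+k+1]; z=np.median(z[z>0])
    p=np.array([(u-c['cx'])/c['fx']*z,-(v-c['cy'])/c['fy']*z,-z,1]); return (c['pose']@p)[:3]
E
python3 - <<'E'
from h import *
o=robot.get_obs(); print({k:np.round(o[k],3) for k in o})
for n in('top','scene'):
    c=save(n,n+'0'); print(n,c.keys(),c['pose'].round(2).tolist(),c['fx'])
    im=cv2.imread(f'pics/{n}0.png'); cv2.imwrite(f'pics/{n}0b.png',cv2.resize(im,(800,600),interpolation=2))
E
```

```text
{'time_s': np.float64(0.0), 'q': array([-1.198,  0.354,  1.634,  0.   ,  1.155, -0.002]), 'qd': array([-0.002, -0.001,  0.001,  0.   ,  0.002, -0.002]), 'tau': array([-0.0000e+00, -6.0525e+01, -3.4207e+01,  0.0000e+00,  9.0000e-03,
       -0.0000e+00]), 'position': array([ 228.639, -581.177,  230.565]), 'orientation': array([-3.085, -0.585,  0.   ]), 'wrist_force': array([0.206, 0.156, 0.166]), 'torque': array([ 0.019, -0.025,  0.005]), 'grasp_force': np.float64(0.0), 'grip_width': np.float64(1.003)}
top dict_keys(['pixels', 'z_map', 'fx', 'fy', 'cx', 'cy', 'pose']) [[-0.01, 0.99, -0.11, 378.93], [-1.0, -0.01, -0.0, -27.53], [-0.0, 0.11, 0.99, 1630.59], [0.0, 0.0, 0.0, 1.0]] 491.43575831809807
scene dict_keys(['pixels', 'z_map', 'fx', 'fy', 'cx', 'cy', 'pose']) [[0.58, -0.55, 0.59, 1519.03], [0.81, 0.41, -0.42, -726.68], [-0.01, 0.73, 0.69, 1196.72], [0.0, 0.0, 0.0, 1.0]] 460.8127942897592
```

View pics/top0b.png

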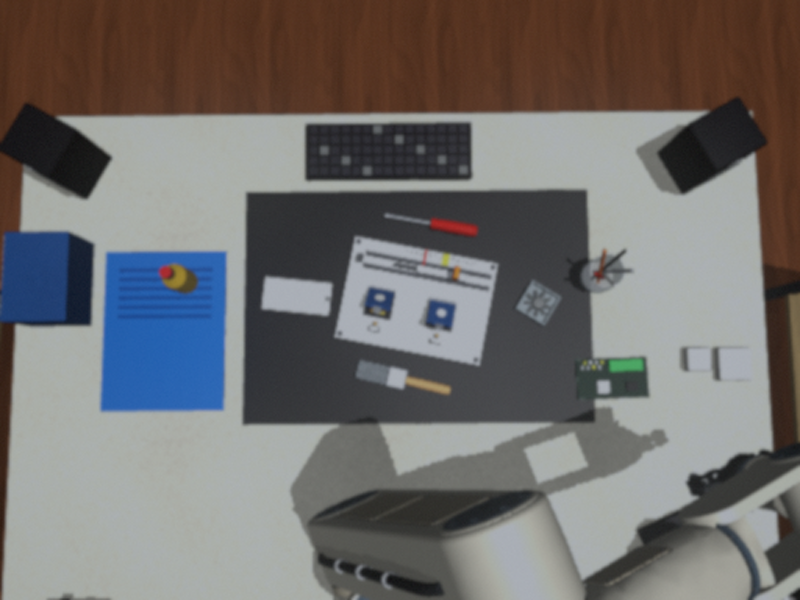

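View pics/scene0b.png

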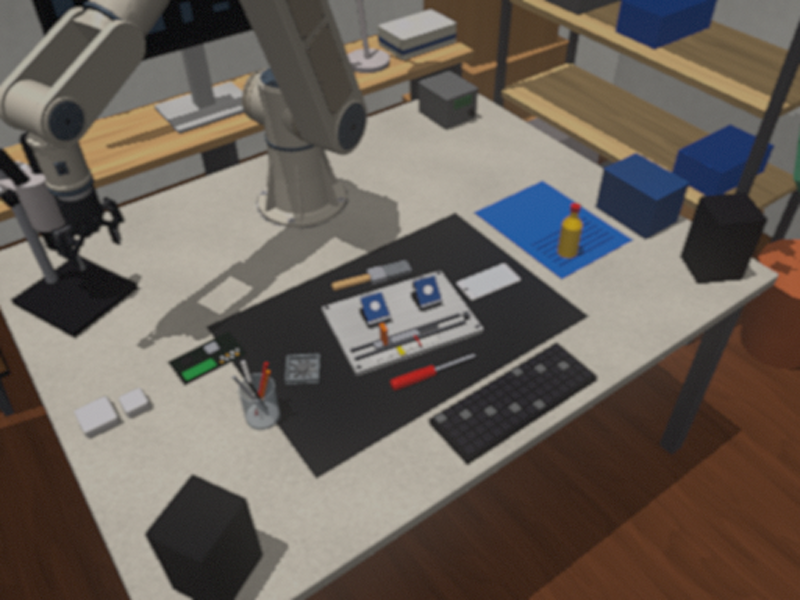

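The top view shows the jig with its corners at about (355,236), (497,262), (481,365) and (335,337) in the 800x600 picture. The orange tab is at (456,273), the yellow band at (446,260), the red pointer at (424,257), and the cover dots near (379,297) and (438,314). The scene view agrees with this.

```bash
cat >> h.py <<'E'
def cloud(c):
    v,u=np.mgrid[:384,:512]; z=c['z_map']
    p=np.stack([(u-c['cx'])/c['fx']*z,-(v-c['cy'])/c['fy']*z,-z],-1)
    return p@c['pose'][:3,:3].T+c['pose'][:3,3]
def jigT(x,y,yaw):
    return lambda P:(np.array(P)-[x,y])@np.array([[np.cos(yaw),-np.sin(yaw)],[np.sin(yaw),np.cos(yaw)]])
E
python3 - <<'E'
from h import *
for n in('top0','scene0'):
    c=dict(np.load(n+'.npz')); W=cloud(c); im=c['pixels'].astype(int)
    hsv=cv2.cvtColor(c['pixels'],cv2.COLOR_RGB2HSV).astype(int)
    reg=(W[...,0]>300)&(W[...,0]<800)&(W[...,1]>-300)&(W[...,1]<250)&(c['z_map']>0)
    m=reg&(W[...,2]>13)&(W[...,2]<70)
    k,l,s,_=cv2.connectedComponentsWithStats(m.astype(np.uint8))
    i=1+np.argmax(s[1:,4]); m=l==i
    P=W[m][:,:2].astype(np.float32); r=cv2.minAreaRect(P); print(n,s[i],r, 'deckz',np.median(W[m][:,2]))
    H,S,V=hsv[...,0],hsv[...,1],hsv[...,2]
    for nm,mm in dict(orange=(H>8)&(H<18)&(S>150),yellow=(H>23)&(H<33)&(S>130),red=((H<6)|(H>174))&(S>110),blue=(H>100)&(H<125)&(S>120)).items():
        mm=cv2.dilate(m.astype(np.uint8),np.ones((3,3)))>0&mm if 0 else mm&(cv2.dilate(m.astype(np.uint8),np.ones((5,5)))>0)
        k,l,s,ce=cv2.connectedComponentsWithStats(mm.astype(np.uint8))
        for j in range(1,k):
            if s[j,4]>4: q=W[l==j]; print(nm,s[j,4],ce[j].round(1),np.median(q,0).round(1),q.min(0).round(),q.max(0).round())
    b=im[s[0,1]:,:]
    x0,y0=(205,140) if n=='top0' else (195,165)
    cv2.imwrite(f'pics/{n}c.png',cv2.resize(c['pixels'][y0:y0+100,x0:x0+125,::-1],(800,640))[:600])
E
```

```text
top0 [ 214  152  105   82 5841] ((560.0314331054688, -57.149322509765625), (310.2501220703125, 220.9470672607422), 78.49763488769531) deckz 21.021882007410795
orange 10 [291.5 173.9] [ 610.8 -135.7   82. ] [ 600. -142.   77.] [ 616. -135.   85.]
yellow 9 [284.6 165.7] [ 645.2 -120.    26.4] [ 638. -120.   21.] [ 655. -117.   29.]
blue 93 [242.5 191.4] [553.9  21.6  70.3] [534.  -5.  48.] [579.  43.  94.]
blue 143 [281.3 200.8] [ 524.5 -103.1   64.6] [ 501. -130.   44.] [552. -80.  82.]
scene0 [ 207  173  103   66 3637] ((561.1988525390625, -57.67161560058594), (314.1481628417969, 227.00582885742188), 78.16227722167969) deckz 20.864179237750477
orange 30 [245.  211.9] [ 615.3 -143.6   76.5] [ 598. -147.   41.] [ 623. -135.   85.]
yellow 17 [255.9 223.9] [ 645.  -121.1   22.3] [ 633. -125.   21.] [ 655. -114.   26.]
red 7 [266. 216.] [638.4 -73.2  27.7] [632. -76.  23.] [646. -70.  35.]
blue 112 [272.4 186.4] [561.3   9.7  58. ] [538.  -8.  38.] [578.  42.  85.]
blue 135 [238.8 196.5] [ 529.2 -114.7   56.9] [ 502. -136.   34.] [552. -84.  76.]
```

View pics/top0c.png

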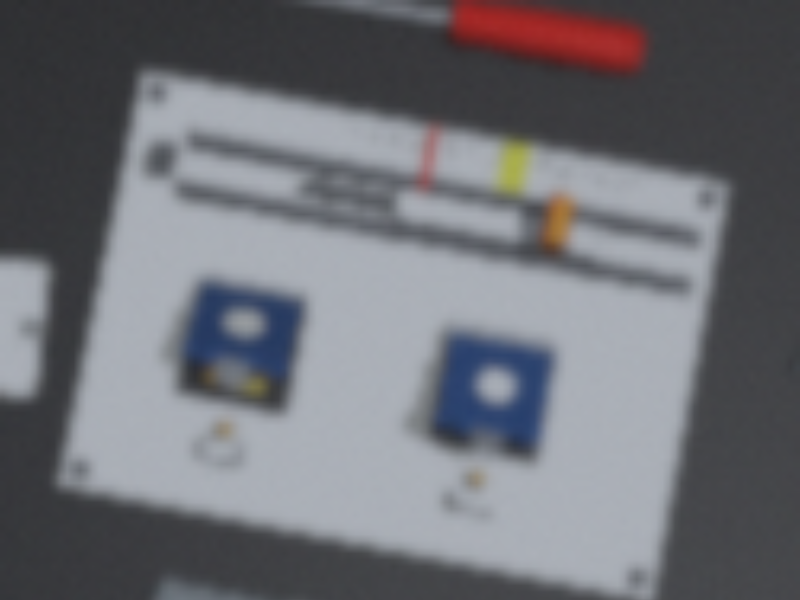

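The jig centre is (560,-57) with a yaw of -11.5°; the fitted plate size of 310x221 and the deck height of about 21 mm match the given values. The shut dots should then lie at R(520,-105) and L(545.5,22.5), and the tab at (610,-138.5). The band sits at jig y ≈ -45. Moving now.

Emit:
send_rows --plan '[{"offset": [0.028, -0.021, 0.0045]}, {"offset": [0.028, -0.021, 0.0045]}, {"offset": [0.028, -0.021, 0.0045]}, {"offset": [0.028, -0.021, 0.0045]}, {"offset": [0.028, -0.021, 0.0045]}, {"offset": [0.028, -0.021, 0.0045]}, {"offset": [0.028, -0.021, 0.0045]}, {"offset": [0.028, -0.021, 0.0045]}]' --claw 1 --force 60

```text
schema error: expected keys offset, turn
```

Emit:
send_rows --plan '[{"offset": [0.028, -0.021, 0.0045]}, {"offset": [0.028, -0.021, 0.0045]}, {"offset": [0.028, -0.021, 0.0045]}, {"offset": [0.028, -0.021, 0.0045]}, {"offset": [0.028, -0.021, 0.0045]}, {"offset": [0.028, -0.021, 0.0045]}, {"offset": [0.028, -0.021, 0.0045]}, {"offset": [0.028, -0.021, 0.0045]}]'

```text
schema error: expected keys offset, turn
```

Emit:
send_rows --plan '[{"offset": [0, 0, 0], "turn": [0, 0, 6.6]}, {"offset": [0, 0, 0], "turn": [0, 0, 6.6]}, {"offset": [0, 0, 0], "turn": [0, 0, 6.6]}, {"offset": [0, 0, 0], "turn": [0, 0, 6.6]}, {"offset": [0, 0, 0], "turn": [0, 0, 6.6]}, {"offset": [0, 0, 0]}, {"offset": [0, 0, 0]}]'

```text
schema error: expected keys offset, turn
```

```bash
cat >> h.py <<'E'
def go(*tgt):
    o=robot.get_obs(); r=R.from_rotvec(o['orientation']); J=np.array([560.,-57]); a=np.radians(-11.5)
    M=r.as_matrix(); print('t',round(float(o['time_s']),2),'pos',o['position'].round(1),'F',o['wrist_force'].round(1),'grip',o['grip_width'],o['grasp_force'],'q',o['q'].round(2))
    Rd=np.column_stack([[np.cos(a),np.sin(a),0],[np.sin(a),-np.cos(a),0],[0,0,-1]])
    print('turn deg (tool)',np.degrees(R.from_matrix(M.T@Rd).as_rotvec()).round(2))
    for t in tgt:
        x,y,z=t; w=np.array([J[0]+x*np.cos(a)-y*np.sin(a),J[1]+x*np.sin(a)+y*np.cos(a),z])
        print(t,w.round(1),'tool off mm',(M.T@(w-o['position'])).round(1))
E
python3 -c "
from h import *
go((-30,-55,110),(-30,75,110))"
```

```text
t 0.1 pos [ 228.7 -581.2  230.6] F [-0.2  0.2 -0.2] grip 0.9987886985168495 0.0 q [-1.2   0.35  1.63  0.    1.16 -0.  ]
turn deg (tool) [-7.000e-02  2.000e-02  3.297e+01]
(-30, -55, 110) [ 519.6 -104.9  110. ] tool off mm [ 445.1 -336.6  121.1]
(-30, 75, 110) [545.6  22.5 110. ] tool off mm [ 515.9 -445.6  121.2]
```

Emit:
send_rows --plan '[{"offset": [0.028, -0.021, 0.0045], "turn": [0, 0, 0]}, {"offset": [0.028, -0.021, 0.0045], "turn": [0, 0, 0]}, {"offset": [0.028, -0.021, 0.0045], "turn": [0, 0, 0]}, {"offset": [0.028, -0.021, 0.0045], "turn": [0, 0, 0]}, {"offset": [0.028, -0.021, 0.0045], "turn": [0, 0, 0]}, {"offset": [0.028, -0.021, 0.0045], "turn": [0, 0, 0]}, {"offset": [0.028, -0.021, 0.0045], "turn": [0, 0, 0]}, {"offset": [0.028, -0.021, 0.0045], "turn": [0, 0, 0]}]' --claw 1 --force 60

```text
time_s: 0.77
position: [376.2, -341.6, 194.9]
orientation: [-3.086, -0.585, 0.0]
wrist_force: [0.3, 0.2, 0.5]
grip_width: 0.0
grasp_force: 0.0
```

Emit:
send_rows --plan '[{"offset": [0.028, -0.021, 0.0045], "turn": [0, 0, 0]}, {"offset": [0.028, -0.021, 0.0045], "turn": [0, 0, 0]}, {"offset": [0.028, -0.021, 0.0045], "turn": [0, 0, 0]}, {"offset": [0.028, -0.021, 0.0045], "turn": [0, 0, 0]}, {"offset": [0.028, -0.021, 0.0045], "turn": [0, 0, 0]}, {"offset": [0.028, -0.021, 0.0045], "turn": [0, 0, 0]}, {"offset": [0.028, -0.021, 0.0045], "turn": [0, 0, 0]}, {"offset": [0.028, -0.021, 0.0045], "turn": [0, 0, 0]}]'

```text
time_s: 1.43
position: [523.2, -103.2, 158.9]
orientation: [-3.086, -0.585, 0.0]
wrist_force: [-0.1, -1.0, -0.5]
grip_width: 0.001
grasp_force: 0.0
```

Emit:
send_rows --plan '[{"offset": [0, 0, 0], "turn": [0, 0, 6.6]}, {"offset": [0, 0, 0], "turn": [0, 0, 6.6]}, {"offset": [0, 0, 0], "turn": [0, 0, 6.6]}, {"offset": [0, 0, 0], "turn": [0, 0, 6.6]}, {"offset": [0, 0, 0], "turn": [0, 0, 6.6]}, {"offset": [0, 0, 0], "turn": [0, 0, 0]}, {"offset": [0, 0, 0], "turn": [0, 0, 0]}]'

```text
time_s: 2.02
position: [522.5, -104.9, 159.1]
orientation: [-3.126, 0.31, 0.001]
wrist_force: [-0.2, -0.8, -0.0]
grip_width: 0.0
grasp_force: 0.0
```

```bash
python3 -c "
from h import *
go((-30,-55,110),(-30,75,110))"
```

```text
t 2.02 pos [ 522.5 -104.9  159.1] F [-0.2 -0.8 -0. ] grip 0.0002417517886061 0.0 q [-0.2   0.3   1.9  -0.    0.95  1.57]
turn deg (tool) [0.   0.02 0.18]
(-30, -55, 110) [ 519.6 -104.9  110. ] tool off mm [-2.8  0.6 49.1]
(-30, 75, 110) [545.6  22.5 110. ] tool off mm [  -2.4 -129.4   49.1]
```

Emit:
send_rows --plan '[{"offset": [-0.003, 0.001, 0.02], "turn": [0, 0, 0]}, {"offset": [0, 0, 0.02], "turn": [0, 0, 0]}, {"offset": [0, 0, 0.015], "turn": [0, 0, 0]}, {"offset": [0, 0, 0.012], "turn": [0, 0, 0]}, {"offset": [0, 0, 0.01], "turn": [0, 0, 0]}, {"offset": [0, 0, 0.01], "turn": [0, 0, 0]}, {"offset": [0, 0, 0.008], "turn": [0, 0, 0]}, {"offset": [0, 0, 0.006], "turn": [0, 0, 0]}]'

```text
time_s: 2.68
position: [519.5, -105.3, 57.6]
orientation: [-3.126, 0.314, 0.0]
wrist_force: [-1.2, -0.1, 2.0]
grip_width: 0.0
grasp_force: 1.0
```

Emit:
send_rows --plan '[{"offset": [0, 0, 0.002], "turn": [0, 0, 0]}, {"offset": [0, 0, 0.002], "turn": [0, 0, 0]}, {"offset": [0, 0, 0.002], "turn": [0, 0, 0]}, {"offset": [0, 0, 0.002], "turn": [0, 0, 0]}]'

```text
time_s: 3.02
position: [519.6, -105.3, 50.7]
orientation: [3.126, -0.315, 0.0]
wrist_force: [-6.6, 2.1, 20.7]
grip_width: -0.001
grasp_force: 9.8
```

Emit:
send_rows --plan '[{"offset": [0, 0, 0.0015], "turn": [0, 0, 0]}, {"offset": [0, 0, 0.0015], "turn": [0, 0, 0]}]'

```text
time_s: 3.18
position: [518.9, -105.2, 48.1]
orientation: [-3.126, 0.315, 0.002]
wrist_force: [-6.1, 1.3, 8.9]
grip_width: -0.0
grasp_force: 4.2
```

Emit:
send_rows --plan '[{"offset": [0, 0, 0.001], "turn": [0, 0, 0]}, {"offset": [0, 0, 0.001], "turn": [0, 0, 0]}]'

```text
time_s: 3.35
position: [519.4, -105.3, 45.7]
orientation: [-3.126, 0.315, 0.0]
wrist_force: [-7.3, 1.7, 21.8]
grip_width: -0.001
grasp_force: 11.5
```

The force peaked at 20.7 N, dropped to 8.9 N, then rose again at z ≈ 46, which looks like the catch clicking. Next I lift, cross to the left cover and press it the same way.

Emit:
send_rows --plan '[{"offset": [0, 0, -0.02], "turn": [0, 0, 0]}, {"offset": [0, 0, -0.035], "turn": [0, 0, 0]}, {"offset": [0, 0, -0.035], "turn": [0, 0, 0]}, {"offset": [0, -0.03, -0.02], "turn": [0, 0, 0]}, {"offset": [0, -0.035, 0], "turn": [0, 0, 0]}, {"offset": [0, -0.035, 0], "turn": [0, 0, 0]}, {"offset": [0, -0.03, 0], "turn": [0, 0, 0]}, {"offset": [0, 0, 0], "turn": [0, 0, 0]}]'

```text
time_s: 4.02
position: [547.1, 26.3, 155.9]
orientation: [-3.124, 0.311, -0.004]
wrist_force: [-0.4, -1.2, -0.4]
grip_width: -0.005
grasp_force: 0.0
```

```bash
python3 -c "
from h import *
go((-30,75,60))
c=save('scene','s1'); cv2.imwrite('pics/s1c.png',cv2.resize(c['pixels'][165:265,195:325,::-1],(780,600)))"
```

```text
t 4.02 pos [547.1  26.3 155.9] F [-0.4 -1.2 -0.4] grip -0.00450404779185644 0.0 q [0.04 0.32 1.87 0.   0.95 1.81]
turn deg (tool) [-0.12 -0.14  0.12]
(-30, 75, 60) [545.6  22.5  60. ] tool off mm [-1.   4.3 95.9]
```

View pics/s1c.png

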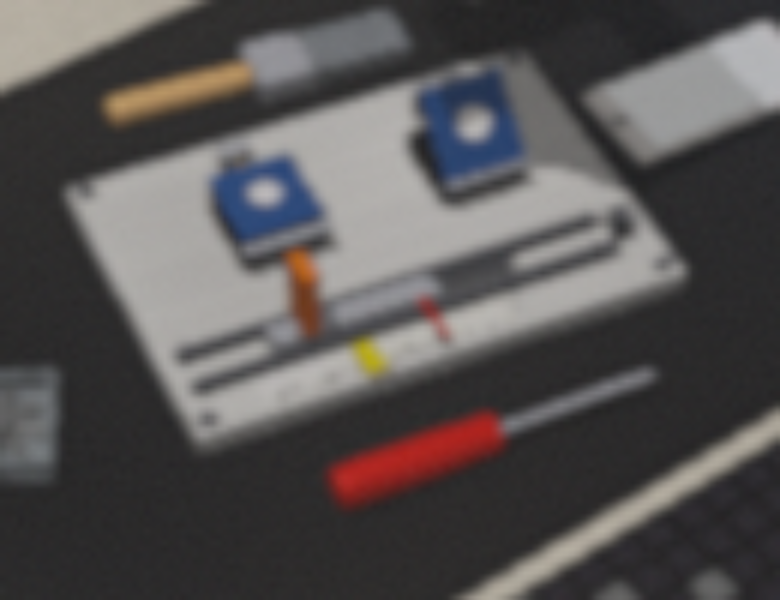

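The right cover is flat and shut (dot at (265,192)), and the left one is still tilted open (dot at (475,122)). Pressing the left cover now.

Emit:
send_rows --plan '[{"offset": [0, 0.001, 0.02], "turn": [0, 0, 0]}, {"offset": [0, 0, 0.02], "turn": [0, 0, 0]}, {"offset": [0, 0, 0.015], "turn": [0, 0, 0]}, {"offset": [0, 0, 0.012], "turn": [0, 0, 0]}, {"offset": [0, 0, 0.01], "turn": [0, 0, 0]}, {"offset": [0, 0, 0.01], "turn": [0, 0, 0]}, {"offset": [0, 0, 0.006], "turn": [0, 0, 0]}, {"offset": [0, 0, 0.005], "turn": [0, 0, 0]}]'

```text
time_s: 4.73
position: [545.5, 20.7, 56.8]
orientation: [3.126, -0.316, 0.0]
wrist_force: [0.0, -0.4, 2.1]
grip_width: 0.0
grasp_force: 1.0
```

Emit:
send_rows --plan '[{"offset": [0, 0, 0.002], "turn": [0, 0, 0]}, {"offset": [0, 0, 0.002], "turn": [0, 0, 0]}, {"offset": [0, 0, 0.002], "turn": [0, 0, 0]}, {"offset": [0, 0, 0.002], "turn": [0, 0, 0]}]'

```text
time_s: 5.07
position: [545.3, 21.1, 50.1]
orientation: [-3.126, 0.316, 0.0]
wrist_force: [-7.5, 1.1, 23.0]
grip_width: -0.002
grasp_force: 10.6
```

Emit:
send_rows --plan '[{"offset": [0, 0, 0.0015], "turn": [0, 0, 0]}, {"offset": [0, 0, 0.0015], "turn": [0, 0, 0]}]'

```text
time_s: 5.23
position: [544.7, 21.2, 46.9]
orientation: [-3.126, 0.315, 0.001]
wrist_force: [-3.2, 0.6, 3.9]
grip_width: -0.0
grasp_force: 1.9
```

Emit:
send_rows --plan '[{"offset": [0, 0, 0.001], "turn": [0, 0, 0]}, {"offset": [0, 0, 0.001], "turn": [0, 0, 0]}]'

```text
time_s: 5.4
position: [545.2, 21.2, 45.5]
orientation: [-3.126, 0.315, 0.001]
wrist_force: [-10.9, 0.7, 33.4]
grip_width: 0.001
grasp_force: 16.3
```

The left cover clicked too (23 N, then 3.9 N, then a hard stop). Lifting, opening the claw and moving over the tab.

Emit:
send_rows --plan '[{"offset": [0, 0, -0.02], "turn": [0, 0, 0]}, {"offset": [0, 0, -0.035], "turn": [0, 0, 0]}, {"offset": [0, 0, -0.035], "turn": [0, 0, 0]}, {"offset": [0.01, 0.02, -0.035], "turn": [0, 0, 0]}, {"offset": [0.02, 0.03, 0], "turn": [0, 0, 0]}, {"offset": [0.02, 0.03, 0], "turn": [0, 0, 0]}, {"offset": [0.02, 0.03, 0], "turn": [0, 0, 0]}, {"offset": [0.02, 0.03, 0], "turn": [0, 0, 0]}]'

```text
time_s: 6.07
position: [606.5, -135.7, 170.0]
orientation: [3.126, -0.315, 0.003]
wrist_force: [1.1, 0.7, 0.2]
grip_width: -0.002
grasp_force: 0.0
```

Emit:
send_rows --plan '[{"offset": [0.005, 0.005, 0], "turn": [0, 0, 0]}, {"offset": [0, 0, 0], "turn": [0, 0, 0]}, {"offset": [0, 0, 0], "turn": [0, 0, 0]}, {"offset": [0, 0, 0], "turn": [0, 0, 0]}, {"offset": [0, 0, 0], "turn": [0, 0, 0]}]' --claw 0

```text
time_s: 6.48
position: [608.9, -138.5, 169.2]
orientation: [-3.126, 0.313, 0.001]
wrist_force: [-0.5, -0.6, 0.2]
grip_width: 0.709
grasp_force: 0.0
```

Run:
```python
from h import *
go((65,-70,100),(65,-70,45))
o=robot.get_obs(); c=robot.read_camera('wrist'); T=np.eye(4); T[:3,:3]=R.from_rotvec(o['orientation']).as_matrix(); T[:3,3]=o['position']
c['pose']=T@c['hand_eye']; np.savez('w1.npz',**c)
cv2.imwrite('pics/w1.png',cv2.resize(c['pixels'][:,:,::-1],(800,600)))
```

```text
t 6.48 pos [ 608.9 -138.5  169.2] F [-0.5 -0.6  0.2] grip 0.7094725100265586 0.0 q [-0.23  0.41  1.69  0.    1.04  1.54]
turn deg (tool) [-0.01  0.04  0.05]
(65, -70, 100) [ 609.7 -138.6  100. ] tool off mm [ 0.9 -0.1 69.2]
(65, -70, 45) [ 609.7 -138.6   45. ] tool off mm [ 9.000e-01 -1.000e-01  1.242e+02]
```

View pics/w1.png

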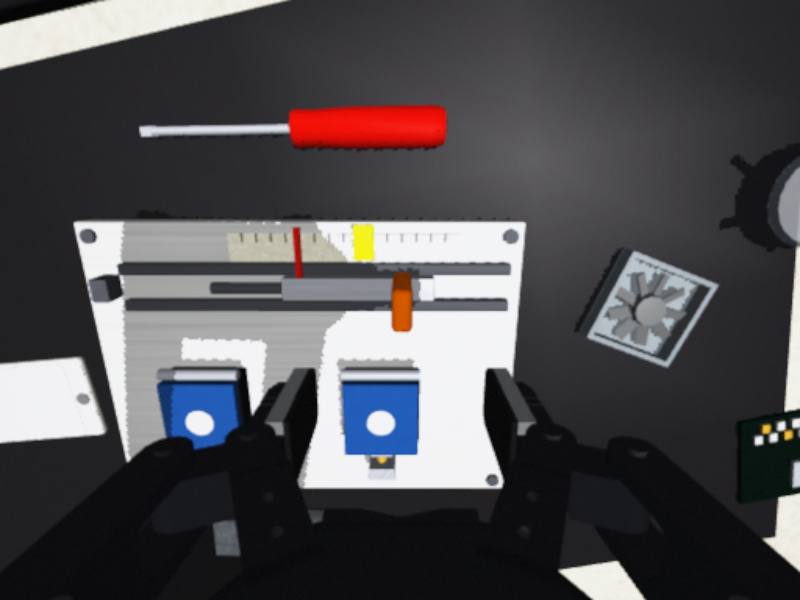

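Both covers look shut. The wrist view shows the tab top at (402,315), the yellow band at (363,241), and the red pointer running from (296,230) to (300,275). Measuring these in jig axes.

Run:
```python
from h import *
c=dict(np.load('w1.npz')); W=cloud(c); f=jigT(560,-57,np.radians(-11.5))
hsv=cv2.cvtColor(c['pixels'],cv2.COLOR_RGB2HSV).astype(int); H,S,V=[hsv[...,i] for i in range(3)]
v,u=np.mgrid[:384,:512]; reg=(v>130)&(v<220)&(u>150)&(u<290)
for n,m in dict(orange=(H>8)&(H<18)&(S>150),yellow=(H>25)&(H<34)&(S>150),red=((H<4)|(H>176))&(S>150)).items():
    q=W[m&reg]; j=f(q[:,:2]); print(n,len(q),'jig med',np.median(j,0).round(1),'lo',np.percentile(j,5,0).round(1),'hi',np.percentile(j,95,0).round(1),'z',np.percentile(q[:,2],[5,50,95]).round(1))
    if n=='orange': t=q[:,2]>76; print(' top',j[t].mean(0).round(1),j[t].min(0).round(1),j[t].max(0).round(1))
b=W[(v>140)&(v<310)&(u>60)&(u<340)&(abs(W[...,2]-20)<3)&(V>200)]; print(cv2.minAreaRect(b[:,:2].astype(np.float32)))
```

```text
orange 444 jig med [ 69.8 -70.3] lo [ 54.6 -74.9] hi [ 77.3 -65. ] z [47.5 81.3 82.7]
 top [ 65.8 -70.1] [ 52.5 -75.8] [ 77.7 -64.9]
yellow 273 jig med [ 95.7 -44. ] lo [ 84.9 -50.2] hi [105.4 -38.3] z [21.7 22.9 24.1]
red 124 jig med [87.5 -0.6] lo [73.6 -1.9] hi [103.2   1.2] z [28.3 30.7 31.8]
((560.7987670898438, -57.38102722167969), (309.3757019042969, 214.9180450439453), 78.5442123413086)
```

Everything agrees with the given geometry: the tab is at jig (65,-70) and the pull needed is about 44 mm. Descending to grip.

Emit:
send_rows --plan '[{"offset": [0.001, 0, 0.02], "turn": [0, 0, 0]}, {"offset": [0, 0, 0.02], "turn": [0, 0, 0]}, {"offset": [0, 0, 0.02], "turn": [0, 0, 0]}, {"offset": [0, 0, 0.02], "turn": [0, 0, 0]}, {"offset": [0, 0, 0.02], "turn": [0, 0, 0]}, {"offset": [0, 0, 0.016], "turn": [0, 0, 0]}, {"offset": [0, 0, 0.008], "turn": [0, 0, 0]}, {"offset": [0, 0, 0], "turn": [0, 0, 0]}]'

```text
time_s: 7.2
position: [609.1, -139.1, 43.6]
orientation: [-3.125, 0.314, 0.005]
wrist_force: [-0.7, -0.8, -0.5]
grip_width: 1.002
grasp_force: 0.0
```

Emit:
send_rows --plan '[{"offset": [0, 0, 0], "turn": [0, 0, 0]}, {"offset": [0, 0, 0], "turn": [0, 0, 0]}, {"offset": [0, 0, 0], "turn": [0, 0, 0]}, {"offset": [0, 0, 0], "turn": [0, 0, 0]}, {"offset": [0, 0, 0], "turn": [0, 0, 0]}, {"offset": [0, 0, 0], "turn": [0, 0, 0]}, {"offset": [0, 0, 0], "turn": [0, 0, 0]}, {"offset": [0, 0, 0], "turn": [0, 0, 0]}]' --claw 1 --force 50

```text
time_s: 7.87
position: [610.8, -139.9, 45.9]
orientation: [-3.125, 0.316, -0.001]
wrist_force: [-0.3, 3.7, 6.2]
grip_width: 0.136
grasp_force: 49.0
```

```bash
python3 -c "
from h import *
go((65,-70,45),(65,-114,45))"
```

```text
t 7.87 pos [ 610.8 -139.9   45.9] F [-0.3  3.7  6.2] grip 0.13577204923860742 49.035905599594116 q [-0.23  0.57  1.76  0.    0.81  1.54]
turn deg (tool) [-0.03 -0.04 -0.04]
(65, -70, 45) [ 609.7 -138.6   45. ] tool off mm [-1.3 -1.1  0.9]
(65, -114, 45) [ 601.  -181.7   45. ] tool off mm [-1.2 42.9  0.9]
```

Gripped (width about 11.5 mm, 49 N). Pulling 44 mm along tool +y.

Emit:
send_rows --plan '[{"offset": [0, 0.005, 0], "turn": [0, 0, 0]}, {"offset": [0, 0.007, 0], "turn": [0, 0, 0]}, {"offset": [0, 0.007, 0], "turn": [0, 0, 0]}, {"offset": [0, 0.007, 0], "turn": [0, 0, 0]}, {"offset": [0, 0.007, 0], "turn": [0, 0, 0]}, {"offset": [0, 0.006, 0], "turn": [0, 0, 0]}, {"offset": [0, 0.005, 0], "turn": [0, 0, 0]}, {"offset": [0, 0, 0], "turn": [0, 0, 0]}]'

```text
time_s: 8.53
position: [602.0, -183.2, 45.9]
orientation: [-3.125, 0.317, -0.001]
wrist_force: [0.2, 7.7, 6.5]
grip_width: 0.132
grasp_force: 49.1
```

Emit:
send_rows --plan '[{"offset": [0, 0, 0], "turn": [0, 0, 0]}, {"offset": [0, 0, 0], "turn": [0, 0, 0]}, {"offset": [0, 0, 0], "turn": [0, 0, 0]}, {"offset": [0, 0, 0], "turn": [0, 0, 0]}]'

```text
time_s: 8.87
position: [602.1, -182.4, 45.9]
orientation: [-3.125, 0.316, -0.001]
wrist_force: [0.8, 5.9, 6.0]
grip_width: 0.132
grasp_force: 49.1
```

Run:
```python
from h import *
go((65,-114,45))
f=jigT(560,-57,np.radians(-11.5)); ims=[]
for n in('wrist','scene'):
    o=robot.get_obs(); c=robot.read_camera(n)
    if n=='wrist':
        T=np.eye(4); T[:3,:3]=R.from_rotvec(o['orientation']).as_matrix(); T[:3,3]=o['position']; c['pose']=T@c['hand_eye']
    W=cloud(c); hsv=cv2.cvtColor(c['pixels'],cv2.COLOR_RGB2HSV).astype(int); H,S,V=[hsv[...,i] for i in range(3)]
    J=f(W[...,:2].reshape(-1,2)).reshape(384,512,2); reg=(J[...,0]>76)&(J[...,0]<110)&(abs(J[...,1])<100)&(W[...,2]<45)
    for k,m in dict(yellow=(H>25)&(H<34)&(S>130),red=((H<6)|(H>174))&(S>110)).items():
        m=m&reg; print(n,k,m.sum(), np.median(J[m],0) if m.any() else '', np.percentile(J[m],[5,95],0).round(1).tolist() if m.any() else '')
    ims.append(c['pixels'][:,:,::-1] if n=='wrist' else cv2.resize(c['pixels'][165:265,195:325,::-1],(499,384)))
cv2.imwrite('pics/f.png',cv2.resize(np.hstack(ims),(800,304)))
```

```text
t 8.87 pos [ 602.1 -182.4   45.9] F [0.8 5.9 6. ] grip 0.13166180855452522 49.129958152770996 q [-0.3   0.58  1.75  0.    0.81  1.47]
turn deg (tool) [-0.07 -0.03 -0.04]
(65, -114, 45) [ 601.  -181.7   45. ] tool off mm [-1.3 -0.5  0.9]
wrist yellow 403 [ 96.09484042 -47.04352866] [[84.3, -50.2], [105.9, -38.7]]
wrist red 355 [ 90.10827241 -44.12316697] [[77.2, -45.6], [104.4, -41.9]]
scene yellow 0  
scene red 2 [ 81.03152342 -44.25231355] [[77.0, -44.3], [85.1, -44.2]]
```

View pics/f.png

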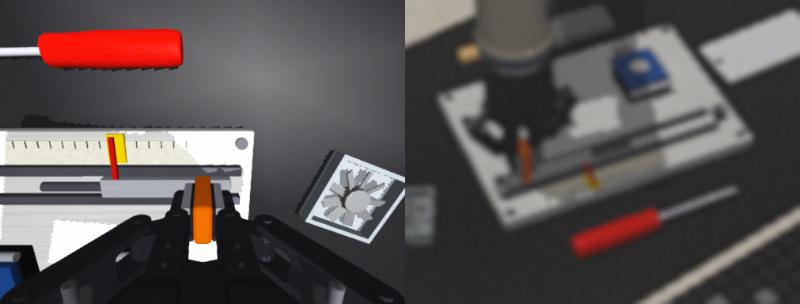

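The pointer (jig y ≈ -44.1) sits over the band (about -50 to -38.5, centre ≈ -44.4); the small offset in the wrist view (needle at (112,158), band at (117,148)) is parallax. I'll hold a moment, then hand in.

Emit:
send_rows --plan '[{"offset": [0, 0, 0], "turn": [0, 0, 0]}, {"offset": [0, 0, 0], "turn": [0, 0, 0]}, {"offset": [0, 0, 0], "turn": [0, 0, 0]}, {"offset": [0, 0, 0], "turn": [0, 0, 0]}, {"offset": [0, 0, 0], "turn": [0, 0, 0]}, {"offset": [0, 0, 0], "turn": [0, 0, 0]}, {"offset": [0, 0, 0], "turn": [0, 0, 0]}, {"offset": [0, 0, 0], "turn": [0, 0, 0]}]'

```text
time_s: 9.63
position: [602.1, -182.4, 45.9]
orientation: [-3.125, 0.316, -0.001]
wrist_force: [1.1, 6.1, 7.1]
grip_width: 0.134
grasp_force: 49.1
```

```bash
python3 -c "
from bench import robot
print(robot.hand_in())"
```

```text
the job is handed in; nothing more can be done
None
```

I handed the job in at about 9.6 s, with both covers clicked shut and the gripper holding the slide still at about 49 N, its pointer within about 1 mm of the yellow band's middle by my measurement; the hand-in returned no verdict.

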